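# Crank up the pop-up socket tower of a lounge table

### The job

Take the crank from the cork mat, fit it fully down on the square brass shaft in the aluminium plate and wind it clockwise (seen from above) until the round socket tower has risen fully, up to its stop. Then take the crank off and stand it back on the cork mat, hub down, with its hub well inside the mat's edge. Raise the tower only by the crank, without pushing or pulling the tower itself, and leave the mug, remote control and book where they are.

Things in the scene. Friction and masses are not known exactly. Their poses are not given: they have to be found in the camera images.
- crank: Loose steel crank, about 0.36 kg, standing hub down on the mat. Origin: centre of the hub's underside; z up, x along the arm to the handle. Hub: flange 50 x 50 x 10 mm, then 30 x 30 mm up to z = 34 mm; below, a square socket 16.6 mm wide, 34 mm deep, flats along x and y. Arm: 14 mm wide, z 34 to 44 mm, x -15 to 85 mm.
- crank_grip (a point): Middle of the solid square steel block on top of the crank's hub: 26 x 26 mm, 44 to 60 mm above the hub's underside (this point at 52 mm), on the hub's axis. Sides along the crank's x and y.
- crank_knob_mid (a point): Point on the axis of the crank's upright red handle, 85 mm above the hub's underside. Handle: 24 mm diameter, at crank x = 70 mm, 45 to 105 mm above the hub's underside. It spins freely about its own axis, so holding it does not hold the crank's direction.
- shaft (a joint): Turn of the square shaft in rad; grows clockwise seen from above, from 0 to 13.0 (stop). Stays where it is left; needs about 0.1 Nm (1.5 N at the crank's handle). It raises the tower 7.7 mm per rad (48 mm per full circle). Starts between 0 and 1.0.
- shaft_foot (a point): Foot of the square brass shaft, on its axis at the plate's top face (6 mm above the table); z up, x and y along the shaft's flats, turning with it. Shaft: 14 x 14 mm for 24 mm, then a 10 x 10 mm lead-in tip up to 32 mm. Fully down, the crank's hub rests on the plate; any of the four quarter turns fits.
- tower (a joint): Height in m of the black socket tower with aluminium cap, 74 mm diameter, on the plate 185 mm from the shaft: 0 is retracted (cap 4 mm above the plate), 0.100 is fully up at its stop. Moves only with the shaft.
- tower_top (a point): Centre of the top of the tower's aluminium cap.
- lift: Fixed aluminium plate 320 x 120 x 6 mm lying on the table, carrying the shaft and the tower. Origin: on the shaft's axis at table height; x points along the plate to the tower at x = 185 mm (plate spans x -65 to 255 mm, y -60 to 60 mm).
- mat: Fixed round cork mat, 160 mm diameter, 4 mm thick. Origin: centre of its underside, on the table. The crank starts on it and must end on it.
- mug: White mug, 80 mm diameter, 95 mm high, handle at its +y. Bystander. Origin: centre of underside.
- remote: Black remote control 160 (x) x 45 x 18 mm. Bystander. Origin: centre of underside.
- book: Green hardback notebook 100 (x) x 140 x 18 mm, lying flat. Bystander. Origin: centre of underside.
Not all that is in view belongs to the job. Several things have the shape of the crank; the one meant has the colours described above. Of the things that look like the mat, the larger one is meant.

How it is judged:
On the way, in this order (a step that is already met when the one before it is completed fails the run):
1. the crank is fully down on the square shaft (horizontal distance between crank and shaft_foot below 0.004 m and z of crank in the frame of shaft_foot between -0.004 and 0.005 m and angle between crank's own z axis and vertical below 0.14 rad), for 0.2 s.
2. the tower is half up, the crank still on the shaft (value of joint tower above 0.05 m and horizontal distance between crank and shaft_foot below 0.006 m and z of crank in the frame of shaft_foot below 0.012 m), for 0.02 s.
3. the tower is fully up, the crank still on the shaft (value of joint tower above 0.093 m and horizontal distance between crank and shaft_foot below 0.006 m and z of crank in the frame of shaft_foot below 0.012 m), for 0.1 s.
At the end, for the whole second after the job is handed in: The tower is up to within 7 mm of its stop (0.100 m), and the crank stands hub down on the cork mat, upright within 0.08 rad, at rest, its hub's centre within 60 mm of the mat's centre (value of joint tower above 0.093 m and horizontal distance between crank and mat below 0.06 m and z of crank in the frame of mat between 0.001 and 0.008 m and angle between crank's own z axis and vertical below 0.08 rad and linear speed of crank below 0.02 m/s); the robot touches nothing.
It fails at once if the mug is shifted more than 40 mm or tipped (distance of mug from where it was at the start of the episode above 0.04 m or angle between mug's own z axis and vertical above 0.5 rad).
It fails at once if the remote control is shifted more than 40 mm or tipped (distance of remote from where it was at the start of the episode above 0.04 m or angle between remote's own z axis and vertical above 0.5 rad).
It fails at once if the book is shifted more than 40 mm or tipped (distance of book from where it was at the start of the episode above 0.04 m or angle between book's own z axis and vertical above 0.5 rad).
It fails at once if the gripper or arm presses on the tower with more than 4 N (contact force between any of the fingers, the arm and tower above 4 N).
It fails at once if the crank presses on the tower with more than 4 N (contact force between crank and tower above 4 N).
It also fails if it takes over 72 s, if anything falls off the work surface, if the arm or the gripper's body presses on something with over 40 N, if the wrist force passes 120 N, or if a joint passes its speed limit or range.

### The arm

A 7-joint arm with a two-finger parallel gripper is mounted at the origin on the work surface. World frame = base frame: x ahead of the robot, y to its left, z up, the work surface at z = 0. Lengths are in m, angles in rad, forces in N, time in s.
With the tool pointing down it reaches from about 0.425 to 0.925 m from the base axis. Payload 6.8 kg.
Tool frame: the origin (TCP) lies at the very end of the fingers, on their centre line; the grasp point (between the pads) lies 19 mm behind it; z points along the fingers, y is the line along which they close (so a half turn about z gives the same grasp; the last joint's range is limited). The gripper opens to 85 mm and grips with 20 to 120 N. Pads are 22 mm wide; open, the fingers measure 114 mm over their backs; the gripper's body (76 mm by 85 mm) begins 54 mm behind the grasp point. The pads swing forward as they close: fully open they stand 13 mm farther back than shut.
Start: joints at [1.187, 0.477, 0.022, 1.555, -0.011, 1.109, -0.083], TCP at [0.184, -0.65, 0.231] pointing down, gripper open.
Joint ranges: [-2.96, 2.96], [-0.34, 2.1], [-1.41, 1.46], [0.24, 2.44], [-1.37, 4.51], [0.17, 1.92], [-2.96, 2.96]. Speed limits (rad/s): [2.39, 2.39, 3.14, 3.14, 3.14, 3.14, 3.14].

### API

Orientations are given as a rotation vector (axis times angle).
In Python, from bench import monitor, optics, r gives the robot as it stands.
- The arm moves only by the shell command python3 -m crank 'ROWS' [OPENING] [FORCE]. ROWS is JSON, a list of rows, each a list of 2 entries, a list of its own where there are three numbers: the shift along the tool's x, y, z in cm, then the turn, a rotation vector about the tool's x, y, z in rad. A call has 1 to 5 rows; each row shifts and turns the commanded pose from where the row before left it, along the tool's axes as they then stand; what a row does not reach is not made up. A row lasts 1/10 s, in which the tool goes at most 50 mm and 8.59 degrees, less where a joint would pass 70% of its speed; a pose out of reach is approached as far as the arm can. A call is refused whole if a number of a shift passes 5 or a number of a turn 0.15, either way. A call with a gripper value outside its range is refused whole. OPENING is the finger opening in cm, from 0 to 8.54, set as the call begins (- or left out, the last holds). The fingers move at their own pace and stop on an object; FORCE is the grip in N (left out, the last holds). Time passes only in rows, so rows that do not move let the fingers close. It gives the time, the measured TCP pose, the force, the opening and the grip force at its end, in the units of the state.
- monitor.get_obs(): the state, without advancing time (a new reading comes with each control period).
- optics.grab_frame(name): name is "side" or "top" or "wrist"; returns (picture, depth): 400x640x3 uint8, red, green, blue; 400x640 float32, m along the optical axis (not along the pixel's ray), 0 where there is no reading.
- optics.camera_model(name): a dict with "vertical_fov" (degrees; the focal length in pixels is half the picture's height over the tangent of half this angle, whatever the lens; pixels are square), "cx", "cy" (the principal point, pixels), "R" (3x3) and "t" (3): a world point X has camera coordinates R X + t; the wrist camera has in their place "hand_eye" (4x4, takes a point from camera to tool coordinates, whose origin is the TCP and whose axes are the flange's). Camera axes: x right, y down, z forward; pixel columns grow to the right and rows downward; lengths in m; the calibration is good to about 2 mm. A picture is of the moment at which its call begins: read the wrist's pose just before it. camera_model takes no time and is no camera call.
- r.hand_in(): hands the job in; it is judged then, once.
The state is a dict: "clock": time; "joints": joint angles; "qvel": joint speeds; "tau": joint torques, N m; "tcp_pos": TCP position; "orientation": TCP orientation; "contact_force": force on the tool from outside, world axes, zero at the start; "moment": the same for the moment, N m; "grip_width": finger opening in m; "gripper_force": force on a finger pad.
Only numpy, scipy, OpenCV 4.12 (cv2) and the standard library are available. Lean on these libraries where they do the work, as an engineer would, in place of code of your own. Each camera call takes 0.05 s, during which the arm holds its last target. There are 200 camera calls.

## Working session

There is one attempt and no reset: what is moved stays moved. The work goes in short steps, Python scripts to look and compute and a shell command to move; the robot and the scene stay as the last step left them, time stands still between calls to the robot, and variables do not carry over. Pictures are saved under pics/ and viewed, at most 10 in all, crops included, and the job is handed in when it is done.

```bash
ls; mkdir -p pics
cat > h.py <<'E'
import numpy as np, cv2
from bench import monitor, optics, r
from scipy.spatial.transform import Rotation as Ro
def K(m,h=400):
    f=h/2/np.tan(np.radians(m["vertical_fov"])/2); return f
def cam(name):
    m=optics.camera_model(name)
    if "R" in m: return K(m),m["cx"],m["cy"],np.array(m["R"]),np.array(m["t"])
    o=monitor.get_obs(); H=np.array(m["hand_eye"]); T=np.eye(4)
    T[:3,:3]=Ro.from_rotvec(o["orientation"]).as_matrix(); T[:3,3]=o["tcp_pos"]
    W=np.linalg.inv(T@H); return K(m),m["cx"],m["cy"],W[:3,:3],W[:3,3]
def ray(c,u,v,z):
    f,cx,cy,R,t=c; o=-R.T@t; d=R.T@np.array([(u-cx)/f,(v-cy)/f,1]); return o+d*(z-o[2])/d[2]
def proj(c,X):
    f,cx,cy,R,t=c; p=R@np.array(X)+t; return f*p[0]/p[2]+cx,f*p[1]/p[2]+cy
def grab(name,fn):
    c=cam(name); im,d=optics.grab_frame(name); np.savez(f"/tmp/{fn}.npz",im=im,d=d)
    cv2.imwrite(f"pics/{fn}.png",im[:,:,::-1]); return c,im,d
E
python3 - <<'E'
from h import *
c,a,_=grab("top","top0"); d,b,_=grab("side","side0")
cv2.imwrite("pics/both.png",np.vstack([a,b])[:,:,::-1][::1])
im=cv2.resize(np.vstack([a,b]),(480,600))
print(monitor.get_obs()); print({n:optics.camera_model(n) for n in("top","side","wrist")})
E
```

```text
pics
{'clock': 0.1, 'joints': array([ 1.1868987 ,  0.47772594,  0.02231339,  1.55632391, -0.01151748,
        1.10930051, -0.08311744]), 'qvel': array([-0.00037773, -0.00142159,  0.0005735 , -0.00305409, -0.00070729,
       -0.00128274, -0.00107364]), 'tau': array([ 4.44931240e-03, -5.97757137e+01,  1.61388561e+00, -2.81954670e+01,
        1.29179089e-02,  5.05930628e-03, -5.94094203e-06]), 'tcp_pos': array([ 0.18368319, -0.64898482,  0.23042877]), 'orientation': array([-3.11017994e+00, -4.31662997e-01,  4.90444666e-04]), 'contact_force': array([ 0.10908815, -0.13472862,  0.30468847]), 'moment': array([ 0.03573431, -0.00371942,  0.01905614]), 'gripper_force': 0.0, 'grip_width': 0.08564248463367193}
{'top': {'vertical_fov': 42.926611404627245, 'cx': 319.16315214709647, 'cy': 205.47687463974228, 'R': array([[-3.38072461e-04, -9.99823929e-01, -1.87615860e-02],
       [-9.86293535e-01,  3.42903912e-03, -1.64964555e-01],
       [ 1.64999844e-01,  1.84486610e-02, -9.86121036e-01]]), 't': array([0.05052519, 0.49547607, 1.49722779])}, 'side': {'vertical_fov': 56.66821847681114, 'cx': 318.2035194286608, 'cy': 196.2123581030492, 'R': array([[ 0.91884989, -0.39455725, -0.00628132],
       [-0.28839467, -0.66058222, -0.69315196],
       [ 0.26933881,  0.6387141 , -0.72076411]]), 't': array([-0.4335517 ,  0.24456612,  0.82585103])}, 'wrist': {'vertical_fov': 67.94214707222638, 'cx': 321.8999656381142, 'cy': 197.18800906858016, 'hand_eye': array([[ 7.11470656e-04, -9.48625096e-01, -3.16401519e-01,
         8.06063981e-02],
       [ 9.99999575e-01,  4.89320584e-04,  7.81565676e-04,
         4.09373958e-04],
       [-5.86591038e-04, -3.16401940e-01,  9.48625041e-01,
        -1.43708474e-01],
       [ 0.00000000e+00,  0.00000000e+00,  0.00000000e+00,
         1.00000000e+00]])}}
```

View pics/top0.png

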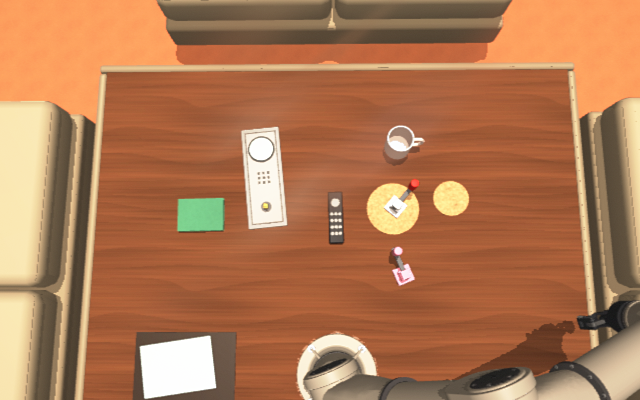

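View pics/side0.png

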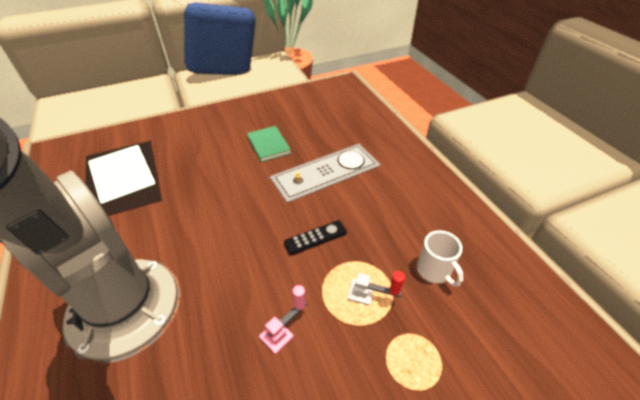

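Candidates for the crank: the steel one with a red handle at top (395,207) / side (362,290), and a pink one at top (403,275) / side (277,335). I choose the red-handled steel one. The mat is the larger disc at top (393,208); the disc at (451,198) is smaller.

Run:
```python
from h import *
c=cam("top"); z=np.load("/tmp/top0.npz"); im,d=z["im"],z["d"]
hsv=cv2.cvtColor(im,cv2.COLOR_RGB2HSV)
def comps(m,mn,z0,lab):
    n,l,s,ce=cv2.connectedComponentsWithStats(m.astype(np.uint8))
    for i in range(1,n):
        if s[i,4]>=mn: print(lab,s[i],ce[i].round(1),ray(c,*ce[i],z0).round(4))
H,S,V=[hsv[...,i].astype(int) for i in range(3)]
box=np.zeros(H.shape,bool); box[110:330,150:500]=1
comps(box&((H<4)|(H>176))&(S>220)&(V>140),15,.109,"red")
comps(box&(H>17)&(H<30)&(S>90)&(V>170),100,.004,"cork")
b2=np.zeros_like(box); b2[195:217,255:277]=1
comps(b2&(H>15)&(H<35)&(S>90)&(V>100),4,.038,"brass")
m=box&(S<60)&(V>130); comps(m,40,.006,"bright")
a=cv2.resize(im[170:250,350:450],None,fx=4,fy=4,interpolation=3);b=cv2.resize(im[180:235,235:295],None,fx=4,fy=4,interpolation=3)
o=np.zeros((320,640,3),np.uint8);o[:,:400]=a;o[:220,400:]=b
cv2.imwrite("pics/crop.png",o[:,:,::-1])
print(ray(c,450,198,.004))
```

```text
cork [434 181  35  35 914] [450.5 197.9] [ 0.5241 -0.3561  0.004 ]
cork [ 367  184   52   50 1608] [391.3 209.6] [ 0.488  -0.1723  0.004 ]
brass [263 203   5   6  28] [265.  205.5] [0.4967 0.2143 0.038 ]
bright [ 242  127   45  102 3656] [263.5 177.7] [0.5903 0.2246 0.006 ]
bright [387 126  36  26 384] [401.1 140.7] [ 0.7077 -0.2081  0.006 ]
bright [384 191  24  27 322] [396.3 204.7] [ 0.503 -0.188  0.006]
bright [331 198   9   9  65] [335.  202.3] [0.5113 0.0012 0.006 ]
bright [329 212  13   4  41] [335.1 213.4] [0.4764 0.0011 0.006 ]
bright [330 218  12   5  42] [335.5 219.9] [ 4.563e-01 -1.000e-04  6.000e-03]
bright [330 225  12   4  42] [335.5 226.4] [4.363e-01 1.000e-04 6.000e-03]
bright [330 231  12   5  42] [335.8 232.8] [ 0.4164 -0.0007  0.006 ]
bright [395 247   7   7  41] [397.9 250.3] [ 0.3625 -0.1893  0.006 ]
bright [393 256  21  29 241] [403.3 271.9] [ 0.2972 -0.2038  0.006 ]
[ 0.5239052  -0.35442329  0.004     ]
```

View pics/crop.png

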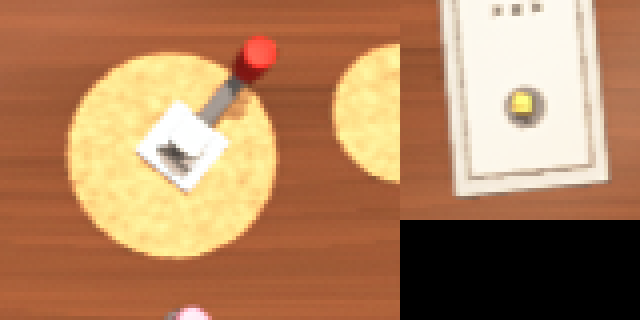

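The crop shows a bright steel flange and hub at crop (183,145) with a grey arm to the red handle at (258,58): the right crank. The brass shaft tip is at crop (522,102). Next, approach above the crank with the wrist camera.

```bash
cat >> h.py <<'E'
def wrap(a,p=2*np.pi): return (a+p/2)%p-p/2
def go(X,yaw=None,Y=None):
    """tool-axes shift in cm to world X; turn about tool z so that tool y has heading yaw (mod pi)"""
    o=monitor.get_obs(); R=Ro.from_rotvec(o["orientation"]).as_matrix(); p=o["tcp_pos"]
    s=R.T@(np.array(X)-p)*100
    y0=np.arctan2(R[1,1],R[0,1]); print("tcp",p.round(4),"ty-heading",y0.round(3),"tilt",R[:,2].round(4),"j7",o["joints"][6].round(2),"clk",o["clock"])
    print("shift cm",s.round(2),"tilt-fix rot xy",(np.cross([0,0,1],R.T@[0,0,-1])).round(4))
    if yaw is not None: print("turn about tool z:",(-wrap(yaw-y0,np.pi)).round(3))
E
python3 - <<'E'
from h import *
c=cam("top"); a=ray(c,395.7,206,.03); b=ray(c,414.5,184.5,.1); print(a,b,np.arctan2(*(b-a)[1::-1]))
go([.46,-.17,.25],np.arctan2(*(b-a)[1::-1])+np.pi/2)
E
```

```text
[ 0.49509633 -0.18284308  0.03      ] [ 0.54690956 -0.22982057  0.1       ] -0.7364878278953104
tcp [ 0.1837 -0.649   0.2304] ty-heading -1.295 tilt [-5.0e-04  1.5e-03 -1.0e+00] j7 -0.08 clk 0.1
shift cm [ 39.63 -38.57  -1.9 ] tilt-fix rot xy [-0.0016  0.0001  0.    ]
turn about tool z: 1.012
```

```bash
python3 -m crank '[[[2.8,-2.75,-0.14],[0,0,0]],[[2.8,-2.75,-0.14],[0,0,0]],[[2.8,-2.75,-0.14],[0,0,0]],[[2.8,-2.75,-0.14],[0,0,0]],[[2.8,-2.75,-0.14],[0,0,0]]]'
python3 -m crank '[[[2.8,-2.75,-0.14],[0,0,0]],[[2.8,-2.75,-0.14],[0,0,0]],[[2.8,-2.75,-0.14],[0,0,0]],[[2.8,-2.75,-0.14],[0,0,0]],[[2.8,-2.75,-0.14],[0,0,0]]]'
python3 -m crank '[[[2.8,-2.75,-0.14],[0,0,0]],[[2.8,-2.75,-0.14],[0,0,0]],[[2.8,-2.75,-0.14],[0,0,0]],[[2.8,-2.75,-0.14],[0,0,0]],[[0,0,0],[0,0,0.14]]]'
python3 -m crank '[[[0,0,0],[0,0,0.14]],[[0,0,0],[0,0,0.14]],[[0,0,0],[0,0,0.14]],[[0,0,0],[0,0,0.14]],[[0,0,0],[0,0,0.14]]]'
python3 -m crank '[[[0,0,0],[0,0,0.14]],[[0,0,0],[0,0,0]],[[0,0,0],[0,0,0]]]'
python3 - <<'E'
from h import *
grab("wrist","w1"); go([.46,-.17,.25],-.736+np.pi/2); print(optics.camera_model("wrist")["hand_eye"] is None)
c=cam("wrist"); np.save("/tmp/w1c.npy",np.array([*c[:3],*c[3].ravel(),*c[4]]))
for X in ([.495,-.183,.064],[.547,-.2298,.109]): print(proj(c,X))
E
```

```text
clock: 0.6
tcp_pos: [0.2815, -0.4774, 0.238]
orientation: [-3.111, -0.432, 0.001]
contact_force: [0.2, -0.6, 0.6]
grip_width: 0.0854
gripper_force: 0.0
clock: 1.1
tcp_pos: [0.3787, -0.307, 0.2452]
orientation: [-3.112, -0.432, 0.001]
contact_force: [-0.2, -0.3, 0.2]
grip_width: 0.0857
gripper_force: 0.0
clock: 1.6
tcp_pos: [0.4587, -0.1666, 0.2511]
orientation: [-3.132, -0.223, -0.003]
contact_force: [-0.8, -0.2, 0.1]
grip_width: 0.0856
gripper_force: 0.0
clock: 2.1
tcp_pos: [0.4558, -0.1722, 0.2506]
orientation: [3.015, -0.883, -0.001]
contact_force: [-0.2, -0.3, -0.0]
grip_width: 0.0854
gripper_force: 0.0
clock: 2.4
tcp_pos: [0.456, -0.1722, 0.2507]
orientation: [2.951, -1.078, -0.001]
contact_force: [1.3, 0.6, -0.8]
grip_width: 0.0855
gripper_force: 0.0
tcp [ 0.456  -0.1722  0.2508] ty-heading -2.272 tilt [-3.e-04  1.e-04 -1.e+00] j7 -2.07 clk 2.45
shift cm [ 0.16 -0.43  0.08] tilt-fix rot xy [ 0.0002  0.0003 -0.    ]
turn about tool z: 0.035
False
(np.float64(305.70019930015184), np.float64(140.8140174679254))
(np.float64(304.2825153109376), np.float64(68.07629471493888))
```

View pics/w1.png

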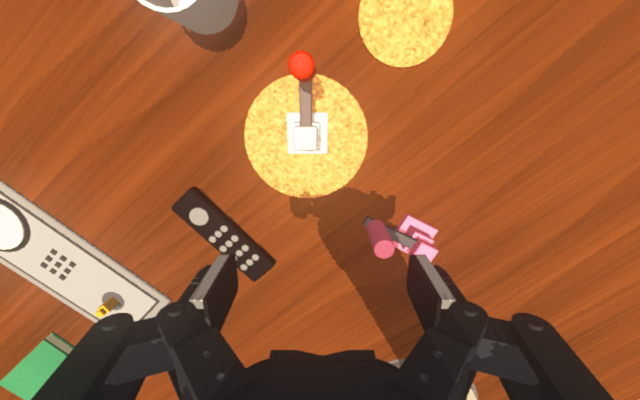

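Wrist picture: block top at (305,138), red handle top at (302,65), mat centre (306,135), brass shaft at (107,307), pink decoy at (400,240). Measure from it.

Run:
```python
from h import *
c=cam("wrist"); z=np.load("/tmp/w1.npz"); im=z["im"]; hsv=cv2.cvtColor(im,cv2.COLOR_RGB2HSV).astype(int)
H,S,V=hsv[...,0],hsv[...,1],hsv[...,2]
def big(m,x0,x1,y0,y1):
    b=np.zeros(m.shape,np.uint8); b[y0:y1,x0:x1]=m[y0:y1,x0:x1]
    cs,_=cv2.findContours(b,cv2.RETR_EXTERNAL,cv2.CHAIN_APPROX_NONE); return max(cs,key=cv2.contourArea)
k=big((H>15)&(H<32)&(S>90)&(V>150),230,380,60,210); h=cv2.convexHull(k); e=cv2.fitEllipse(h); print("mat",e,ray(c,*e[0],.004))
rd=big(((H<5)|(H>175))&(S>190)&(V>170),280,325,40,90); e=cv2.minEnclosingCircle(rd); print("red",e,ray(c,*e[0],.109))
print("block patch V/S"); print(V[110:160:4,280:334:3])
br=big((H>17)&(H<35)&(S>120)&(V>150),90,125,290,325); print("brass",cv2.minAreaRect(br),ray(c,*cv2.minAreaRect(br)[0],.038))
cv2.imwrite("pics/crop2.png",cv2.resize(im[50:170,250:370],None,fx=5,fy=5,interpolation=2)[:,:,::-1])
```

```text
mat ((305.5502014160156, 134.86366271972656), (123.09504699707031, 124.97804260253906), 146.26194763183594) [ 0.49677953 -0.18015944  0.004     ]Traceback (most recent call last):
  File "<stdin>", line 8, in <module>
  File "<stdin>", line 6, in big
ValueError: max() iterable argument is empty
```

Run:
```python
from h import *
c=cam("wrist"); z=np.load("/tmp/w1.npz"); im=z["im"]; hsv=cv2.cvtColor(im,cv2.COLOR_RGB2HSV).astype(int)
H,S,V=hsv[...,0],hsv[...,1],hsv[...,2]; I=im.astype(int); print(im[65,302],im[310,103],im[138,305])
def big(m,x0,x1,y0,y1):
    b=np.zeros(m.shape,np.uint8); b[y0:y1,x0:x1]=m[y0:y1,x0:x1]
    cs,_=cv2.findContours(b,cv2.RETR_EXTERNAL,cv2.CHAIN_APPROX_NONE); return max(cs,key=cv2.contourArea)
rd=big((I[...,0]>120)&(I[...,1]<45)&(I[...,2]<45),280,325,40,90); e=cv2.minEnclosingCircle(rd); print("red",e,ray(c,*e[0],.109),"bbox",cv2.boundingRect(rd))
w=big((S<70)&(V>150),275,340,100,165); q=cv2.minAreaRect(w); print("flange",q,ray(c,*q[0],.014))
print(np.array([ray(c,*p,.014) for p in cv2.boxPoints(q)]).round(4))
br=big((H>17)&(H<35)&(S>120)&(V>130),90,125,290,325); print("brass",cv2.minAreaRect(br),ray(c,*cv2.minAreaRect(br)[0],.038))
cv2.imwrite("pics/crop2.png",cv2.resize(im[50:170,250:370],None,fx=5,fy=5,interpolation=2)[:,:,::-1])
```

```text
[255  99  65] [127  91  48] [255 254 249]Traceback (most recent call last):
  File "<stdin>", line 7, in <module>
  File "<stdin>", line 6, in big
ValueError: max() iterable argument is empty
```

Run:
```python
from h import *
c=cam("wrist"); z=np.load("/tmp/w1.npz"); im=z["im"]; hsv=cv2.cvtColor(im,cv2.COLOR_RGB2HSV).astype(int)
H,S,V=hsv[...,0],hsv[...,1],hsv[...,2]; I=im.astype(int)
def big(m,x0,x1,y0,y1):
    b=np.zeros(m.shape,np.uint8); b[y0:y1,x0:x1]=m[y0:y1,x0:x1]
    cs,_=cv2.findContours(b,cv2.RETR_EXTERNAL,cv2.CHAIN_APPROX_NONE); return max(cs,key=cv2.contourArea,default=np.zeros((1,1,2),np.int32))
rd=big((I[...,0]-I[...,1]>130),280,325,40,90); e=cv2.minEnclosingCircle(rd); print("red",e,ray(c,*e[0],.109),"bbox",cv2.boundingRect(rd))
w=big((S<70)&(V>150),275,340,100,165); q=cv2.minAreaRect(w); print("flange",q,ray(c,*q[0],.014))
print(np.array([ray(c,*p,.014) for p in cv2.boxPoints(q)]).round(4))
br=big((H>17)&(H<35)&(S>110)&(V>120),90,125,290,325); print("brass",cv2.minAreaRect(br),ray(c,*cv2.minAreaRect(br)[0],.038))
cv2.imwrite("pics/crop2.png",cv2.resize(im[50:170,250:370],None,fx=5,fy=5,interpolation=2)[:,:,::-1])
print(im[60:72:3,294:312:3])
```

```text
red ((301.00994873046875, 64.08963775634766), 14.232393264770508) [ 0.55129518 -0.22972454  0.109     ] bbox (288, 50, 27, 29)
flange ((306.5, 132.5), (41.0, 41.0), 90.0) [ 0.49875274 -0.18416458  0.014     ]
[[ 0.5338 -0.1811  0.014 ]
 [ 0.5012 -0.2198  0.014 ]
 [ 0.4622 -0.1873  0.014 ]
 [ 0.4962 -0.1469  0.014 ]]
brass ((101.25, 311.7500305175781), (9.899494171142578, 12.020814895629883), 45.0) [0.49903475 0.20950823 0.038     ]
[[[255  95  60]
  [255  96  62]
  [255  98  66]
  [255  98  65]
  [255  94  60]
  [255  88  51]]

 [[255  94  58]
  [255  97  62]
  [255 102  68]
  [255  98  64]
  [255  94  58]
  [255  87  50]]

 [[255  91  53]
  [255  96  59]
  [255  98  63]
  [255  97  61]
  [255  91  57]
  [255  86  50]]

 [[255  87  48]
  [255  91  54]
  [255  94  58]
  [255  93  56]
  [255  88  52]
  [255  84  46]]]
```

View pics/crop2.png

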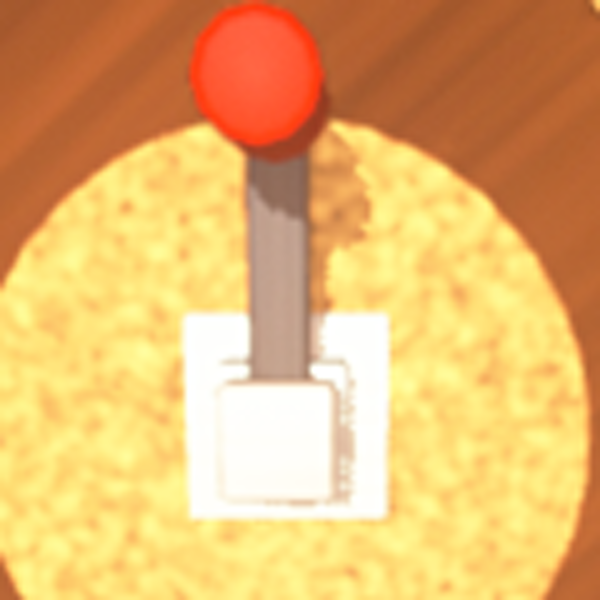

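Block top is crop (276,441), i.e. pixel (305.2,138.2), and the tool is already aligned with the arm. The crank is at about (0.498,-0.185) with yaw -0.70. Descend and grip.

```bash
python3 -m crank '[[[2.0,-0.87,3],[0,0,0]],[[2.0,-0.87,3],[0,0,0]],[[0,0,4],[0,0,0]],[[0,0,4],[0,0,0]],[[0,0,3],[0,0,0]]]'
python3 -m crank '[[[0,0,2],[0,0,0]],[[0,0,1.9],[0,0,0]],[[0,0,0],[0,0,0]],[[0,0,0],[0,0,0]]]'
python3 - <<'E'
from h import *
go([.4978,-.1848,.041],-.698+np.pi/2)
E
python3 -m crank '[[[0,0,0],[0,0,0]],[[0,0,0],[0,0,0]],[[0,0,0],[0,0,0]],[[0,0,0],[0,0,0]],[[0,0,0],[0,0,0]]]' 0 60
```

```text
clock: 2.95
tcp_pos: [0.497, -0.1847, 0.0785]
orientation: [-2.95, 1.079, 0.003]
contact_force: [-0.3, 0.2, -0.4]
grip_width: 0.085
gripper_force: 0.0
clock: 3.35
tcp_pos: [0.4979, -0.1849, 0.042]
orientation: [-2.949, 1.082, 0.001]
contact_force: [0.1, 0.2, 0.7]
grip_width: 0.0852
gripper_force: 0.0
tcp [ 0.4979 -0.1849  0.042 ] ty-heading -2.274 tilt [-4.e-04  3.e-04 -1.e+00] j7 -2.16 clk 3.35
shift cm [-0.02 -0.    0.1 ] tilt-fix rot xy [ 0.0001  0.0005 -0.    ]
turn about tool z: -0.005
clock: 3.85
tcp_pos: [0.4985, -0.1849, 0.0426]
orientation: [-2.949, 1.083, -0.002]
contact_force: [-0.8, 1.1, 5.9]
grip_width: 0.0251
gripper_force: 60.1
```

```bash
python3 -m crank '[[[0,0,-2.5],[0,0,0]],[[0,0,-3.5],[0,0,0]],[[0,0,-3],[0,0,0]],[[0,0,-2],[0,0,0]],[[-2.6,-3.1,0],[0,0,0]]]'
python3 -m crank '[[[-2.6,-3.1,0],[0,0,0]],[[-2.6,-3.1,0],[0,0,0]],[[-2.6,-3.1,0],[0,0,0]],[[-2.6,-3.1,0],[0,0,0]],[[-2.6,-3.1,0],[0,0,0]]]'
python3 -m crank '[[[-2.6,-3.1,0],[0,0,0]],[[0,0,0],[0,0,0]],[[0,0,0],[0,0,0]],[[0,0,0],[0,0,0]]]'
python3 - <<'E'
from h import *
c,im,d=grab("wrist","w2"); go([.498,.212,.15]); print(proj(c,[.498,.212,.038])); grab("top","top2")
E
```

```text
clock: 4.35
tcp_pos: [0.4994, -0.1505, 0.1546]
orientation: [2.941, -1.096, 0.01]
contact_force: [2.1, 0.1, -3.4]
grip_width: 0.0248
gripper_force: 59.9
clock: 4.85
tcp_pos: [0.4985, 0.0591, 0.1514]
orientation: [2.948, -1.083, -0.002]
contact_force: [0.9, 0.2, -3.2]
grip_width: 0.025
gripper_force: 59.9
clock: 5.25
tcp_pos: [0.4993, 0.0968, 0.1514]
orientation: [2.947, -1.085, -0.001]
contact_force: [-0.4, -0.4, -3.1]
grip_width: 0.0252
gripper_force: 60.0
tcp [0.4994 0.0965 0.1515] ty-heading -2.277 tilt [-0.001  -0.0011 -1.    ] j7 -2.71 clk 5.3
shift cm [-7.6  -8.69  0.14] tilt-fix rot xy [ 0.0015  0.0001 -0.    ]
(np.float64(232.72541473500866), np.float64(265.6132349312482))
```

View pics/w2.png

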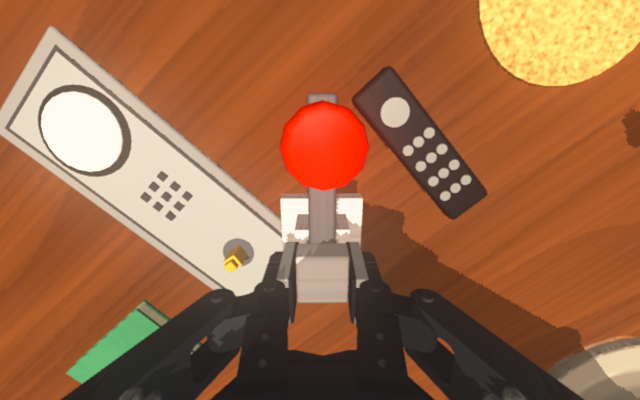

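The crank hangs straight in the gripper; the shaft tip is at (233,264), beside it. Zoom in on the shaft for its angle.

Run:
```python
from h import *
z=np.load("/tmp/w2.npz"); im=z["im"]
cv2.imwrite("pics/crop3.png",cv2.resize(im[230:290,200:280],None,fx=10,fy=10,interpolation=2)[:,:,::-1])
```

```text
(no output)
```

View pics/crop3.png

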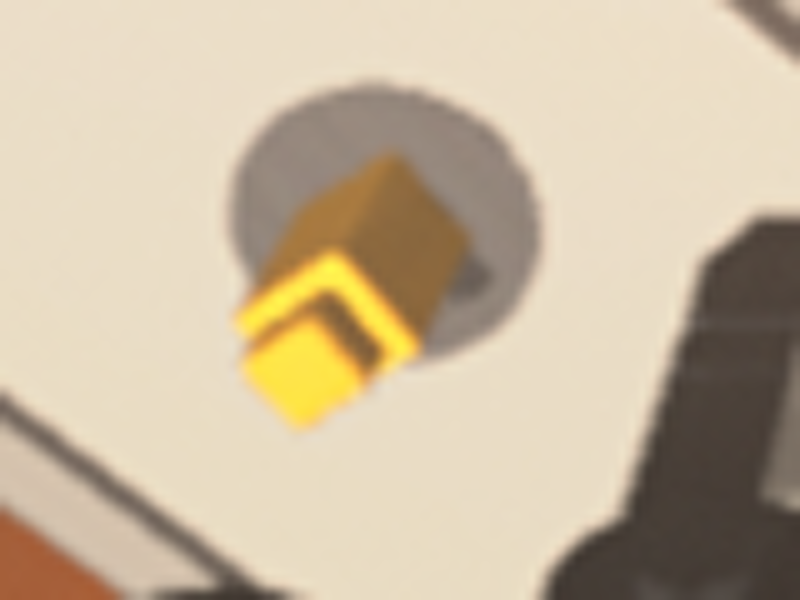

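Tip-top corners in the crop: (243,360), (318,315), (365,385), (303,430). Shoulder corners: (237,322), (335,250), (420,350). Disc centre at the foot: (385,222).

Run:
```python
from h import *
c=cam("wrist"); P=lambda u,v,z: ray(c,200+(u-4.5)/10,230+(v-4.5)/10,z)
T=[P(*p,.038) for p in((243,360),(318,315),(365,385),(303,430))]; S=[P(*p,.030) for p in((237,322),(335,250),(420,350))]
print("tip",np.mean(T,0)); print("shoulder",(S[0]+S[2])/2); print("disc",P(385,222,.006))
for L in(T,S):
    for a,b in zip(L,L[1:]): e=b-a; print(np.linalg.norm(e[:2]).round(4),np.arctan2(e[1],e[0]).round(3),wrap(np.arctan2(e[1],e[0]),np.pi/2).round(3))
X=(np.mean(T,0)+(S[0]+S[2])/2)/2; go([X[0],X[1],.12])
```

```text
tip [0.49899475 0.21472786 0.038     ]
shoulder [0.49863638 0.21532869 0.03      ]
disc [0.49893582 0.21598959 0.006     ]
0.0094 -1.708 -0.137
0.0088 2.895 -0.247
0.0084 1.522 -0.048
0.0135 -1.622 -0.051
0.0138 3.018 -0.123
tcp [0.4995 0.0965 0.1516] ty-heading -2.277 tilt [-8.e-04 -9.e-04 -1.e+00] j7 -2.71 clk 5.35
shift cm [-7.75 -8.97  3.14] tilt-fix rot xy [ 0.0012  0.     -0.    ]
```

```bash
python3 -m crank '[[[0,0,0],[0,0,-0.12]],[[0,0,0],[0,0,-0.12]],[[0,0,0],[0,0,-0.12]],[[0,0,0],[0,0,-0.12]],[[0,0,0],[0,0,-0.12]]]'
python3 -m crank '[[[-0.4,-4,0],[0,0,0]],[[-0.4,-4,1],[0,0,0]],[[-0.4,-3.8,1],[0,0,0]],[[0,0,2],[0,0,0]],[[0,0,0],[0,0,0]]]'
python3 -m crank '[[[0,0,1.5],[0,0,0]],[[0,0,0],[0,0,0]],[[0,0,0],[0,0,0]]]'
python3 - <<'E'
from h import *
go([.4988,.2152,.0836],-.1+np.pi/2); c,im,d=grab("side","s3")
print(proj(c,[.4988,.2152,.03]))
u,v=map(int,proj(c,[.4988,.2152,.05]))
cv2.imwrite("pics/s3c.png",cv2.resize(im[max(v-60,0):v+60,u-80:u+80],None,fx=5,fy=5,interpolation=2)[:,:,::-1])
E
```

```text
clock: 5.85
tcp_pos: [0.4997, 0.0968, 0.1518]
orientation: [3.137, -0.16, -0.0]
contact_force: [-0.1, 0.1, -2.5]
grip_width: 0.0251
gripper_force: 60.0
clock: 6.35
tcp_pos: [0.4984, 0.2158, 0.1096]
orientation: [3.135, -0.163, -0.007]
contact_force: [-1.2, -0.9, -3.5]
grip_width: 0.0247
gripper_force: 60.3
clock: 6.65
tcp_pos: [0.5003, 0.2155, 0.0969]
orientation: [3.136, -0.167, -0.0]
contact_force: [-0.0, 0.2, -2.6]
grip_width: 0.025
gripper_force: 60.3
tcp [0.5003 0.2155 0.0969] ty-heading -1.677 tilt [-3.e-04 -8.e-04 -1.e+00] j7 -2.44 clk 6.65
shift cm [-0.15  0.05  1.33] tilt-fix rot xy [ 0.0008  0.0002 -0.    ]
turn about tool z: -0.006
(np.float64(297.40867607669304), np.float64(174.75896679343))
```

View pics/s3c.png

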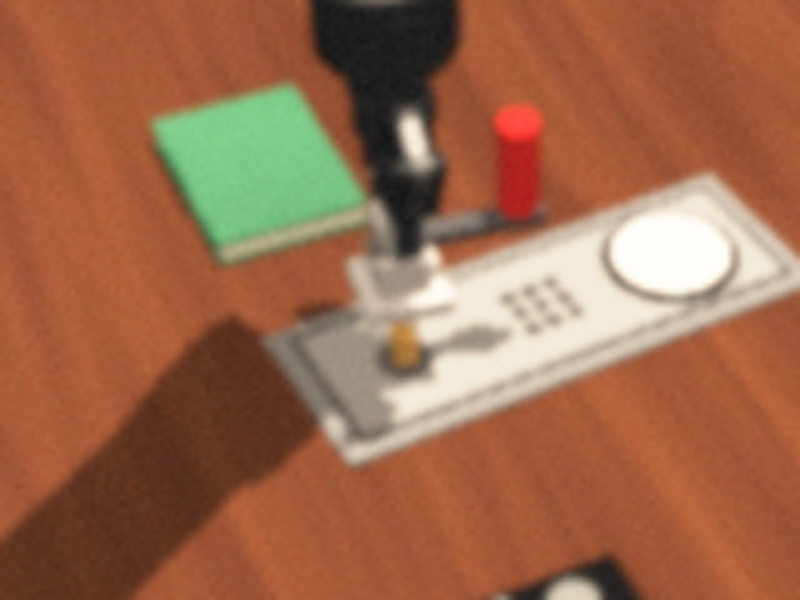

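The hub hangs directly over the shaft (crop (405,345)), arm roughly along the plate. Correct by 1.5 mm and go down.

```bash
python3 -m crank '[[[-0.15,0.05,1],[0,0,0]],[[0,0,0.7],[0,0,0]],[[0,0,0.7],[0,0,0]],[[0,0,0.7],[0,0,0]],[[0,0,0],[0,0,0]]]'
python3 - <<'E'
from h import *
go([.4988,.2152,.0446],-.1+np.pi/2)
E
```

```text
clock: 7.2
tcp_pos: [0.4991, 0.2166, 0.0653]
orientation: [-3.137, 0.163, -0.001]
contact_force: [2.4, 0.5, -3.7]
grip_width: 0.0245
gripper_force: 61.3
tcp [0.4991 0.2166 0.0653] ty-heading -1.675 tilt [ 8.e-04  2.e-04 -1.e+00] j7 -2.47 clk 7.2
shift cm [-0.02  0.14  2.07] tilt-fix rot xy [-0.0003 -0.0008  0.    ]
turn about tool z: -0.004
```

```bash
python3 -m crank '[[[0,0.1,0.6],[0,0,0]],[[0,0,0.6],[0,0,0]],[[0,0,0.5],[0,0,0]],[[0,0,0.3],[0,0,0]],[[0,0,0],[0,0,0]]]'
python3 - <<'E'
from h import *
go([.4988,.2152,.0446],-.1+np.pi/2)
E
```

```text
clock: 7.7
tcp_pos: [0.4989, 0.2154, 0.0455]
orientation: [-3.137, 0.164, -0.001]
contact_force: [3.9, -0.3, -6.0]
grip_width: 0.0248
gripper_force: 61.3
tcp [0.4989 0.2154 0.0455] ty-heading -1.675 tilt [ 6.e-04  1.e-04 -1.e+00] j7 -2.49 clk 7.7
shift cm [-0.01  0.02  0.09] tilt-fix rot xy [-0.0002 -0.0006  0.    ]
turn about tool z: -0.004
```

Fully seated by height (underside ≈ 7 mm, within tolerance). Seat firmly, release, and slide along the arm to the handle.

```bash
python3 -m crank '[[[0,0,0.15],[0,0,0]],[[0,0,0],[0,0,0]],[[0,0,0],[0,0,0]]]'
python3 -m crank '[[[0,0,0],[0,0,0]],[[0,0,0],[0,0,0]],[[0,0,0],[0,0,0]],[[0,0,0],[0,0,0]],[[0,0,0],[0,0,0]]]' 8.5 60
python3 -m crank '[[[0,0,-1],[0,0,0]],[[0,0,-2.4],[0,0,0]],[[2.5,0,0],[0,0,0]],[[2.5,0,0],[0,0,0]],[[2,0,0],[0,0,0]]]'
python3 -m crank '[[[0,0,0],[0,0,0]],[[0,0,0],[0,0,0]],[[0,0,0],[0,0,0]],[[0,0,0],[0,0,0]],[[0,0,0],[0,0,0]]]' 0 40
python3 -c "
from h import *
h=-.104;go([.4988+.07*np.cos(h),.2154+.07*np.sin(h),.077],h+np.pi/2)"
```

```text
clock: 8.0
tcp_pos: [0.499, 0.2156, 0.0447]
orientation: [-3.137, 0.164, -0.002]
contact_force: [5.1, -0.7, -1.8]
grip_width: 0.0248
gripper_force: 61.6
clock: 8.5
tcp_pos: [0.4981, 0.2156, 0.0444]
orientation: [3.137, -0.163, -0.001]
contact_force: [0.2, 0.4, -0.1]
grip_width: 0.0849
gripper_force: 0.0
clock: 9.0
tcp_pos: [0.5697, 0.2081, 0.0796]
orientation: [-3.137, 0.164, -0.002]
contact_force: [-0.2, -0.0, 0.5]
grip_width: 0.0846
gripper_force: 0.0
clock: 9.5
tcp_pos: [0.5672, 0.2086, 0.0786]
orientation: [3.137, -0.162, -0.001]
contact_force: [-0.6, 0.2, 1.3]
grip_width: 0.0234
gripper_force: 39.1
tcp [0.5672 0.2086 0.0786] ty-heading -1.674 tilt [-5.e-04 -1.e-04 -1.e+00] j7 -2.38 clk 9.5
shift cm [0.12 0.03 0.16] tilt-fix rot xy [ 0.0002  0.0004 -0.    ]
turn about tool z: 0.001
```

```bash
python3 -m crank '[[[-0.14,1.81,0],[0,0,0]],[[-0.70,1.69,0],[0,0,0]],[[-1.11,1.45,0],[0,0,0]],[[-1.45,1.11,0],[0,0,0]],[[-1.69,0.70,0],[0,0,0]]]'
python3 -m crank '[[[-1.81,0.24,0],[0,0,0]],[[0,0,0],[0,0,0]],[[0,0,0],[0,0,0]]]'
python3 -c "
from h import *
h=-.104-np.pi/2;go([.4988+.07*np.cos(h),.2154+.07*np.sin(h),.077],-.104+np.pi/2)
grab('top','top4');grab('side','s4')
im=np.load('/tmp/top4.npz')['im'];b=np.load('/tmp/s4.npz')['im']
o=np.hstack([cv2.resize(im[110:240,220:330],(400,473)),cv2.resize(b[110:240,240:400],(400,473))]);cv2.imwrite('pics/m4.png',o[:,:,::-1])"
```

```text
clock: 10.0
tcp_pos: [0.5104, 0.1466, 0.0787]
orientation: [-3.134, 0.164, -0.003]
contact_force: [1.7, 7.6, -4.1]
grip_width: 0.023
gripper_force: 39.8
clock: 10.3
tcp_pos: [0.4919, 0.146, 0.0786]
orientation: [-3.136, 0.163, -0.001]
contact_force: [-0.1, 4.1, -3.0]
grip_width: 0.0231
gripper_force: 40.2
tcp [0.4919 0.146  0.0786] ty-heading -1.675 tilt [ 7.e-04  1.e-03 -1.e+00] j7 -2.34 clk 10.3
shift cm [-0.03  0.02  0.16] tilt-fix rot xy [-0.0011 -0.0005  0.    ]
turn about tool z: 0.0
```

View pics/m4.png

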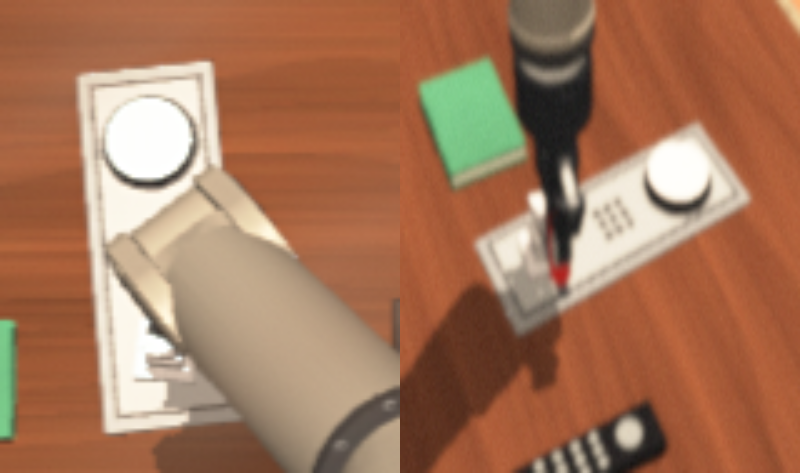

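The tower has visibly risen (its black side shows at (680,200)), and the crank is still seated. Continue to a full turn.

```bash
python3 -m crank '[[[-1.81,-0.24,0],[0,0,0]],[[-1.69,-0.70,0],[0,0,0]],[[-1.45,-1.11,0],[0,0,0]],[[-1.11,-1.45,0],[0,0,0]],[[-0.70,-1.69,0],[0,0,0]]]'
python3 -m crank '[[[-0.24,-1.81,0],[0,0,0]],[[0.24,-1.81,0],[0,0,0]],[[0.70,-1.69,0],[0,0,0]],[[1.11,-1.45,0],[0,0,0]],[[1.45,-1.11,0],[0,0,0]]]'
python3 -m crank '[[[1.69,-0.70,0],[0,0,0]],[[1.81,-0.24,0],[0,0,0]],[[1.81,0.24,0],[0,0,0]],[[1.69,0.70,0],[0,0,0]],[[1.45,1.11,0],[0,0,0]]]'
python3 -m crank '[[[1.11,1.45,0],[0,0,0]],[[0.70,1.69,0],[0,0,0]],[[0.24,1.81,0],[0,0,0]],[[0,0,0],[0,0,0]],[[0,0,0],[0,0,0]]]'
python3 -c "
from h import *
h=-.104;go([.4988+.07*np.cos(h),.2154+.07*np.sin(h),.0786],h+np.pi/2)"
```

```text
clock: 10.9
tcp_pos: [0.4299, 0.2011, 0.0785]
orientation: [3.131, -0.168, -0.002]
contact_force: [-0.4, -6.1, 7.1]
grip_width: 0.0228
gripper_force: 41.3
clock: 11.4
tcp_pos: [0.4698, 0.2799, 0.0786]
orientation: [3.136, -0.161, -0.004]
contact_force: [-4.4, -0.6, 5.0]
grip_width: 0.023
gripper_force: 41.0
clock: 11.9
tcp_pos: [0.5543, 0.2593, 0.0784]
orientation: [3.137, -0.163, -0.001]
contact_force: [-4.8, 2.1, 3.1]
grip_width: 0.0225
gripper_force: 40.8
clock: 12.4
tcp_pos: [0.5688, 0.2057, 0.0781]
orientation: [3.135, -0.166, -0.002]
contact_force: [-2.6, -1.2, 3.1]
grip_width: 0.023
gripper_force: 40.7
tcp [0.5688 0.2057 0.0781] ty-heading -1.677 tilt [-0.0013 -0.0025 -1.    ] j7 -2.39 clk 12.4
shift cm [-0.06 -0.24 -0.05] tilt-fix rot xy [ 0.0027  0.001  -0.    ]
turn about tool z: -0.002
```

```bash
python3 -m crank '[[[-0.28,1.61,0],[0,0,0]],[[-0.70,1.69,0],[0,0,0]],[[-1.11,1.45,0],[0,0,0]],[[-1.45,1.11,0],[0,0,0]],[[-1.69,0.70,0],[0,0,0]]]'
python3 -m crank '[[[-1.81,0.24,0],[0,0,0]],[[-1.81,-0.24,0],[0,0,0]],[[-1.69,-0.70,0],[0,0,0]],[[-1.45,-1.11,0],[0,0,0]],[[-1.11,-1.45,0],[0,0,0]]]'
python3 -m crank '[[[-0.70,-1.69,0],[0,0,0]],[[-0.24,-1.81,0],[0,0,0]],[[0.24,-1.81,0],[0,0,0]],[[0.70,-1.69,0],[0,0,0]],[[1.11,-1.45,0],[0,0,0]]]'
python3 -m crank '[[[1.45,-1.11,0],[0,0,0]],[[1.69,-0.70,0],[0,0,0]],[[1.81,-0.24,0],[0,0,0]],[[0,0,0],[0,0,0]]]'
python3 -c "
from h import *
h=-.104+np.pi/2;go([.4988+.07*np.cos(h),.2154+.07*np.sin(h),.0786],-.104+np.pi/2)"
```

```text
clock: 12.9
tcp_pos: [0.5117, 0.1472, 0.0788]
orientation: [-3.136, 0.165, -0.006]
contact_force: [3.3, 3.3, -2.9]
grip_width: 0.0234
gripper_force: 40.4
clock: 13.4
tcp_pos: [0.4352, 0.1858, 0.0786]
orientation: [3.133, -0.167, 0.001]
contact_force: [2.1, -4.3, 3.8]
grip_width: 0.0229
gripper_force: 41.0
clock: 13.9
tcp_pos: [0.4543, 0.2708, 0.0785]
orientation: [3.135, -0.162, -0.001]
contact_force: [-1.8, -4.8, 3.7]
grip_width: 0.0227
gripper_force: 40.8
clock: 14.3
tcp_pos: [0.5087, 0.2857, 0.0784]
orientation: [3.136, -0.166, 0.002]
contact_force: [0.4, -1.5, 4.0]
grip_width: 0.0227
gripper_force: 40.8
tcp [0.5087 0.2857 0.0784] ty-heading -1.677 tilt [ 1.5e-03 -8.0e-04 -1.0e+00] j7 -2.57 clk 14.3
shift cm [-0.26  0.1  -0.02] tilt-fix rot xy [ 0.0007 -0.0016  0.    ]
turn about tool z: -0.002
```

```bash
python3 -m crank '[[[1.6,0.3,0],[0,0,0]],[[1.69,0.70,0],[0,0,0]],[[1.45,1.11,0],[0,0,0]],[[1.11,1.45,0],[0,0,0]],[[0.70,1.69,0],[0,0,0]]]'
python3 -m crank '[[[0.12,0.9,0],[0,0,0]],[[0.1,0.7,0],[0,0,0]],[[0,0,0],[0,0,0]]]'
python3 -c "
from h import *
h=-.104;go([.4988+.07*np.cos(h),.2154+.07*np.sin(h),.0786],h+np.pi/2)"
```

```text
clock: 14.8
tcp_pos: [0.5676, 0.228, 0.0788]
orientation: [-3.135, 0.162, -0.004]
contact_force: [-0.0, 2.7, 1.1]
grip_width: 0.0226
gripper_force: 40.5
clock: 15.1
tcp_pos: [0.5679, 0.2103, 0.0789]
orientation: [3.137, -0.166, 0.004]
contact_force: [5.2, -0.4, 3.5]
grip_width: 0.0229
gripper_force: 40.7
tcp [0.5679 0.2103 0.0789] ty-heading -1.677 tilt [ 2.4e-03 -5.0e-04 -1.0e+00] j7 -2.4 clk 15.1
shift cm [0.08 0.21 0.04] tilt-fix rot xy [ 0.0003 -0.0024  0.    ]
turn about tool z: -0.002
```

Two turns done, no stop yet. Small steps now, watching the force.

```bash
python3 -m crank '[[[0,0.5,0],[0,0,0]],[[-0.05,0.5,0],[0,0,0]],[[0,0,0],[0,0,0]]]'
python3 -m crank '[[[-0.1,0.4,0],[0,0,0]],[[-0.1,0.3,0],[0,0,0]],[[0,0,0],[0,0,0]]]'
python3 -c "
from h import *
o=monitor.get_obs();d=o['tcp_pos'][:2]-[.4988,.2154];print(np.arctan2(d[1],d[0]),np.hypot(*d),o['contact_force'],o['moment'])"
```

```text
clock: 15.4
tcp_pos: [0.5666, 0.2026, 0.0792]
orientation: [-3.136, 0.163, -0.005]
contact_force: [5.6, 0.5, 1.8]
grip_width: 0.023
gripper_force: 40.6
clock: 15.7
tcp_pos: [0.5647, 0.1961, 0.0795]
orientation: [-3.135, 0.163, -0.008]
contact_force: [7.4, 1.8, 1.4]
grip_width: 0.0228
gripper_force: 40.6
-0.2842586907696543 0.06866383417814324 [7.39848189 1.79160997 1.35123496] [ 0.28530275 -1.85338616 -0.03855012]
```

```bash
python3 -m crank '[[[-0.05,0.4,0],[0,0,0]],[[-0.05,0.4,0],[0,0,0]],[[0,0,0],[0,0,0]]]'
python3 -m crank '[[[-0.1,0.4,0],[0,0,0]],[[0,0,0],[0,0,0]],[[0,0,0],[0,0,0]]]'
python3 -c "
from h import *
o=monitor.get_obs();d=o['tcp_pos'][:2]-[.4988,.2154];print(np.arctan2(d[1],d[0]),np.hypot(*d),o['contact_force'],o['moment'])
c,a,D=grab('side','s5');t=cam('top');grab('top','top5')
cv2.imwrite('pics/s5c.png',cv2.resize(a[110:230,260:420],None,fx=5,fy=5,interpolation=2)[:,:,::-1])
for h in(.01,.103,.110):print(h,proj(c,[.683,.228,h]))"
```

```text
clock: 16.0
tcp_pos: [0.5619, 0.1875, 0.0791]
orientation: [-3.137, 0.163, -0.005]
contact_force: [5.0, -1.2, 3.4]
grip_width: 0.0229
gripper_force: 40.6
clock: 16.3
tcp_pos: [0.5601, 0.1836, 0.079]
orientation: [3.137, -0.163, 0.003]
contact_force: [4.3, -0.5, 2.6]
grip_width: 0.0227
gripper_force: 40.7
-0.4786432143983806 0.06902281851653952 [ 4.34582417 -0.49226361  2.61098786] [-0.07200856 -1.14402652 -0.0211221 ]
0.01 (np.float64(351.7988314438686), np.float64(160.69476477668223))
0.103 (np.float64(353.68124149812553), np.float64(136.37832330069585))
0.11 (np.float64(353.8324178955353), np.float64(134.42546929215953))
```

View pics/s5c.png

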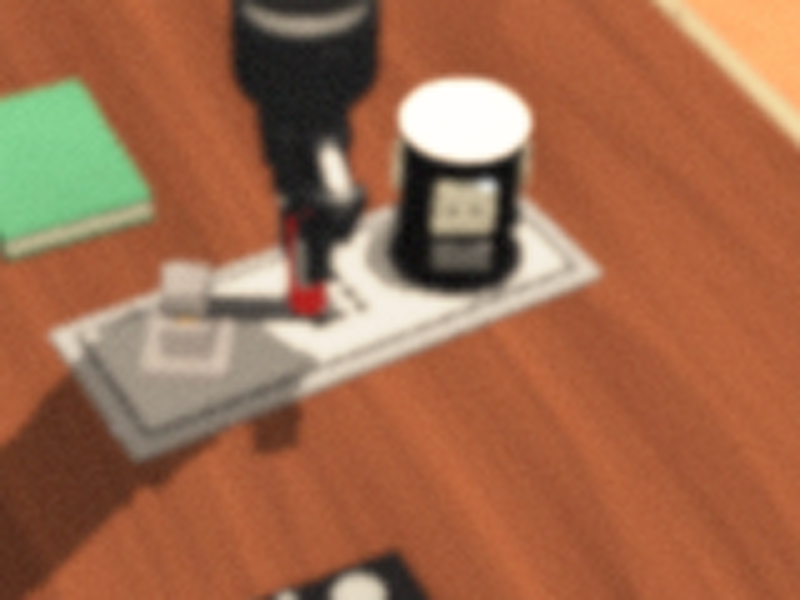

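The tower is tall, cap centre at (353,134), which matches a cap height of about 0.110 m. Nudge on until the stop is felt.

```bash
python3 -m crank '[[[-0.15,0.3,0],[0,0,0]],[[0,0,0],[0,0,0]]]'
python3 -m crank '[[[-0.15,0.3,0],[0,0,0]],[[0,0,0],[0,0,0]],[[0,0,0],[0,0,0]]]'
python3 -c "
from h import *
o=monitor.get_obs();d=o['tcp_pos'][:2]-[.4988,.2154];print(np.arctan2(d[1],d[0]),np.hypot(*d),o['contact_force'],o['moment'])"
```

```text
clock: 16.6
tcp_pos: [0.5584, 0.1807, 0.079]
orientation: [-3.137, 0.163, -0.004]
contact_force: [6.1, -1.2, 3.7]
grip_width: 0.0231
gripper_force: 40.7
clock: 16.9
tcp_pos: [0.5566, 0.1777, 0.0789]
orientation: [3.137, -0.163, 0.003]
contact_force: [5.3, -1.8, 3.1]
grip_width: 0.0224
gripper_force: 40.7
-0.5777544573347453 0.06895400591722031 [ 5.28431863 -1.79085433  3.11361334] [-0.24588533 -1.2403822  -0.0175404 ]
```

```bash
python3 -m crank '[[[-0.12,0.42,0],[0,0,0]],[[0,0,0],[0,0,0]]]'
python3 -m crank '[[[-0.18,0.38,0],[0,0,0]],[[0,0,0],[0,0,0]]]'
python3 -m crank '[[[-0.22,0.36,0],[0,0,0]],[[0,0,0],[0,0,0]],[[0,0,0],[0,0,0]]]'
python3 -c "
from h import *
o=monitor.get_obs();d=o['tcp_pos'][:2]-[.4988,.2154];print(np.arctan2(d[1],d[0]),np.hypot(*d),o['contact_force'],o['moment'])
c,a,D=grab('side','s6');b=np.load('/tmp/s5.npz')['im']
for im in(a,b):
  g=(im.min(2)>215).astype(np.uint8); g[:110]=0;g[165:]=0;g[:,:335]=0;g[:,372:]=0
  n,l,s,e=cv2.connectedComponentsWithStats(g); i=1+np.argmax(s[1:,4]); print(s[i],e[i])"
```

```text
clock: 17.1
tcp_pos: [0.5549, 0.1752, 0.079]
orientation: [-3.135, 0.162, -0.004]
contact_force: [5.6, 2.2, 1.2]
grip_width: 0.0226
gripper_force: 40.6
clock: 17.3
tcp_pos: [0.5534, 0.1735, 0.0793]
orientation: [-3.133, 0.16, -0.007]
contact_force: [7.6, 4.7, -2.2]
grip_width: 0.0229
gripper_force: 40.4
clock: 17.6
tcp_pos: [0.5519, 0.1718, 0.0797]
orientation: [-3.13, 0.159, -0.01]
contact_force: [9.1, 8.7, -2.7]
grip_width: 0.0229
gripper_force: 40.2
-0.6877820084036567 0.06873425119337948 [ 9.11444824  8.73200545 -2.67915919] [ 2.08659136 -2.32416317 -0.0240836 ]
[341 126  25  16 297] [352.58249158 133.27609428]
[341 126  24  16 293] [352.44709898 133.65187713]
```

The stop is reached: tangential force is up to about 12 N and the cap no longer moves. Release, rise and measure the crank's direction from the red handle top.

```bash
python3 -m crank '[[[0.1,-0.2,0],[0,0,0]],[[0,0,0],[0,0,0]],[[0,0,0],[0,0,0]],[[0,0,0],[0,0,0]],[[0,0,0],[0,0,0]]]' 8.5
python3 -m crank '[[[0,0,-3],[0,0,0]],[[-1,-1,-4],[0,0,0]],[[-2,-1,-4],[0,0,0]],[[-2,-1,-4],[0,0,0]],[[-2,0,-3],[0,0,0]]]'
python3 -m crank '[[[0,0,0],[0,0,0]],[[0,0,0],[0,0,0]]]'
cat > red.py <<'E'
from h import *
def red(z,name="wrist",fn="wr"):
    c,im,d=grab(name,fn); I=im.astype(int)
    m=((I[...,0]-I[...,1]>110)&(I[...,2]<110)&(I[...,0]>200)).astype(np.uint8)
    hs=cv2.cvtColor(im,cv2.COLOR_RGB2HSV); m=m&((hs[...,0]<8)|(hs[...,0]>174)).astype(np.uint8)&(hs[...,1]>170)
    n,l,s,e=cv2.connectedComponentsWithStats(m); 
    for i in np.argsort(-s[1:,4])[:3]+1:
        k=cv2.findContours((l==i).astype(np.uint8),0,1)[0][0]; q=cv2.minEnclosingCircle(k)
        print(s[i],e[i].round(1),q,ray(c,*q[0],z).round(4))
    return c,im
E
python3 - <<'E'
from red import *
c,im=red(.111); print("expect",proj(c,[.4988+.07*np.cos(-.69),.2154-.07*np.sin(.69),.111]),proj(c,[.4988,.2154,.066]))
go([.4988,.2154,.0446],-.69+np.pi/2)
E
```

```text
clock: 18.15
tcp_pos: [0.5499, 0.1684, 0.0782]
orientation: [3.137, -0.164, -0.001]
contact_force: [-0.1, 0.3, 0.3]
grip_width: 0.0848
gripper_force: 0.0
clock: 18.65
tcp_pos: [0.4833, 0.2078, 0.261]
orientation: [-3.136, 0.161, -0.003]
contact_force: [0.0, 1.0, 0.7]
grip_width: 0.0849
gripper_force: 0.0
clock: 18.85
tcp_pos: [0.484, 0.2056, 0.2589]
orientation: [3.137, -0.164, 0.003]
contact_force: [-0.2, -1.1, -0.6]
grip_width: 0.0853
gripper_force: 0.0
[335  93  25  26 495] [346.7 105.4] ((346.7340393066406, 105.43617248535156), 12.857973098754883) [0.5558 0.1738 0.111 ]
expect (np.float64(350.1290128989827), np.float64(108.38730487068513)) (np.float64(311.29804830419), np.float64(160.1866450623799))
tcp [0.4839 0.205  0.2578] ty-heading -1.676 tilt [-4.e-04 -9.e-04 -1.e+00] j7 -2.33 clk 18.9
shift cm [ 1.38 -1.21 21.31] tilt-fix rot xy [ 0.001   0.0003 -0.    ]
turn about tool z: 0.585
```

```bash
python3 -m crank '[[[1.4,-1.2,0],[0,0,-0.145]],[[0,0,1],[0,0,-0.145]],[[0,0,1],[0,0,-0.145]],[[0,0,1],[0,0,-0.145]],[[0,0,1],[0,0,-0.145]]]'
python3 -m crank '[[[0,0,0],[0,0,-0.145]],[[0,0,0],[0,0,-0.145]],[[0,0,0],[0,0,-0.145]],[[0,0,0],[0,0,-0.145]],[[0,0,0],[0,0,-0.145]]]'
python3 -m crank '[[[0,0,0],[0,0,-0.145]],[[0,0,0],[0,0,-0.145]],[[0,0,0],[0,0,-0.145]],[[0,0,0],[0,0,-0.145]],[[0,0,0],[0,0,-0.145]]]'
python3 -m crank '[[[0,0,0],[0,0,-0.145]],[[0,0,0],[0,0,-0.145]],[[0,0,0],[0,0,-0.145]],[[0,0,0],[0,0,0]],[[0,0,0],[0,0,0]]]'
python3 - <<'E'
from red import *
c,im=red(.111); print(proj(c,[.4988,.2154,.066]))
red(.111,"top","tp6"); red(.111,"side","sd6")
go([.4988,.2154,.0446],-.64+np.pi/2)
E
```

```text
clock: 19.4
tcp_pos: [0.4989, 0.2152, 0.2159]
orientation: [2.989, 0.967, -0.005]
contact_force: [0.4, 0.7, 0.6]
grip_width: 0.085
gripper_force: 0.0
clock: 19.9
tcp_pos: [0.4989, 0.2152, 0.2163]
orientation: [-2.451, -1.963, 0.005]
contact_force: [-0.1, -0.1, 0.2]
grip_width: 0.0851
gripper_force: 0.0
clock: 20.4
tcp_pos: [0.4989, 0.2153, 0.2164]
orientation: [-1.595, -2.704, 0.003]
contact_force: [0.1, -0.6, -0.0]
grip_width: 0.0847
gripper_force: 0.0
clock: 20.9
tcp_pos: [0.499, 0.2157, 0.2171]
orientation: [-0.988, -2.98, 0.001]
contact_force: [1.0, 0.4, 0.7]
grip_width: 0.0846
gripper_force: 0.0
[312 254  24  22 416] [323.5 264.9] ((323.470703125, 264.5962219238281), 12.021347999572754) [0.5554 0.1743 0.111 ]
(np.float64(322.62899903397374), np.float64(181.76829339378028))
[316 153   9   8  56] [320.2 156.4] ((320.24468994140625, 156.4574432373047), 4.488015174865723) [0.5539 0.1753 0.111 ]
tcp [0.4991 0.2162 0.218 ] ty-heading 0.933 tilt [-6.e-04 -2.e-04 -1.e+00] j7 0.02 clk 21.05
shift cm [-0.03 -0.07 17.34] tilt-fix rot xy [-0.0006 -0.0004  0.    ]
turn about tool z: 0.002
```

```bash
python3 -m crank '[[[0,-0.07,4],[0,0,0]],[[0,0,4],[0,0,0]],[[0,0,4],[0,0,0]],[[0,0,3],[0,0,0]],[[0,0,1.5],[0,0,0]]]'
python3 -m crank '[[[0,0,0.7],[0,0,0]],[[0,0,0],[0,0,0]]]'
python3 -m crank '[[[0,0,0],[0,0,0]],[[0,0,0],[0,0,0]],[[0,0,0],[0,0,0]],[[0,0,0],[0,0,0]],[[0,0,0],[0,0,0]]]' 0 60
python3 -c "
from h import *
go([.4988,.2154,.0446],-.64+np.pi/2)"
```

```text
clock: 21.55
tcp_pos: [0.4974, 0.2149, 0.0508]
orientation: [-0.983, -2.981, 0.004]
contact_force: [-0.1, 0.4, 0.6]
grip_width: 0.0851
gripper_force: 0.0
clock: 21.75
tcp_pos: [0.4988, 0.2161, 0.0465]
orientation: [-0.982, -2.984, -0.0]
contact_force: [-0.7, -1.1, 0.3]
grip_width: 0.0847
gripper_force: 0.0
clock: 22.25
tcp_pos: [0.4992, 0.2161, 0.0471]
orientation: [0.981, 2.983, 0.001]
contact_force: [0.8, -0.2, 4.2]
grip_width: 0.0249
gripper_force: 60.7
tcp [0.4992 0.2161 0.0471] ty-heading 0.935 tilt [ 1.3e-03  4.0e-04 -1.0e+00] j7 -0.18 clk 22.25
shift cm [-0.01 -0.08  0.25] tilt-fix rot xy [ 0.0011  0.0008 -0.    ]
turn about tool z: 0.004
```

```bash
python3 -m crank '[[[0,0,-1],[0,0,0]],[[0,0,-1],[0,0,0]],[[0,0,-1.5],[0,0,0]],[[0,0,-1.5],[0,0,0]],[[0,0,-3],[0,0,0]]]'
python3 -m crank '[[[0,0,-3],[0,0,0]],[[0,0,0],[0,0,0]]]'
python3 - <<'E'
from red import *
red(.16); red(.215,"side","sd7")
c=cam("side")
o=monitor.get_obs();p=o['tcp_pos']; u=np.array([np.cos(-.636),np.sin(-.636),0]); print("expect side",proj(c,[p[0]+.07*u[0],p[1]+.07*u[1],p[2]+.064]))
go([.4968,-.1802,.155],-.64+np.pi/2); print(o["joints"].round(2))
E
```

```text
clock: 22.75
tcp_pos: [0.4971, 0.2146, 0.1259]
orientation: [-0.981, -2.981, 0.005]
contact_force: [-0.0, 0.2, -2.9]
grip_width: 0.0245
gripper_force: 64.0
clock: 22.95
tcp_pos: [0.5003, 0.2174, 0.1607]
orientation: [0.98, 2.98, 0.007]
contact_force: [0.9, -0.2, -2.4]
grip_width: 0.0246
gripper_force: 64.1
[316 119  11   8  68] [320.7 122.4] ((320.8999938964844, 122.5), 5.1245574951171875) [0.5592 0.1828 0.215 ]
expect side (np.float64(320.75068162076934), np.float64(122.82280054185263))
tcp [0.4986 0.2155 0.1569] ty-heading 0.935 tilt [ 1.e-03 -5.e-04 -1.e+00] j7 -0.05 clk 23.05
shift cm [-23.36 -31.94   0.21] tilt-fix rot xy [ 0.0002  0.0011 -0.    ]
turn about tool z: 0.004
[ 0.23  0.53 -0.97  1.9   0.52  0.99 -0.05]
```

Crank is off the shaft and held upright (handle at (321,122), as predicted). Carry it to the mat.

```bash
python3 -m crank '[[[-2.1,-2.9,0],[0,0,0]],[[-2.1,-2.9,0],[0,0,0]],[[-2.1,-2.9,0],[0,0,0]],[[-2.1,-2.9,0],[0,0,0]],[[-2.1,-2.9,0],[0,0,0]]]'
python3 -m crank '[[[-2.1,-2.9,0],[0,0,0]],[[-2.1,-2.9,0],[0,0,0]],[[-2.1,-2.9,0],[0,0,0]],[[-2.1,-2.9,0],[0,0,0]],[[-2.1,-2.9,0],[0,0,0]]]'
python3 -m crank '[[[-2.3,-2.9,2],[0,0,0]],[[0,0,3],[0,0,0]],[[0,0,2.5],[0,0,0]],[[0,0,0],[0,0,0]]]'
python3 -c "
from h import *
go([.4968,-.1802,.045],-.64+np.pi/2)"
```

```text
clock: 23.55
tcp_pos: [0.4955, 0.0349, 0.155]
orientation: [-0.981, -2.982, 0.002]
contact_force: [0.4, 0.5, -3.8]
grip_width: 0.0242
gripper_force: 64.0
clock: 24.05
tcp_pos: [0.4938, -0.1437, 0.155]
orientation: [-0.981, -2.981, 0.001]
contact_force: [0.1, 0.2, -3.0]
grip_width: 0.0252
gripper_force: 64.0
clock: 24.45
tcp_pos: [0.4927, -0.1789, 0.0772]
orientation: [-0.98, -2.976, -0.0]
contact_force: [-1.0, 0.1, -2.5]
grip_width: 0.0243
gripper_force: 63.9
tcp [ 0.4927 -0.1789  0.0772] ty-heading 0.935 tilt [-0.0085  0.0028 -1.    ] j7 0.63 clk 24.45
shift cm [-0.44  0.15  3.22] tilt-fix rot xy [-0.0028 -0.0085  0.    ]
turn about tool z: 0.004
```

```bash
python3 -m crank '[[[-0.3,0.1,1.2],[0,-0.008,0]],[[0,0,1],[0,0,0]],[[0,0,0.6],[0,0,0]],[[0,0,0.2],[0,0,0]],[[0,0,0],[0,0,0]]]'
python3 -c "
from h import *
go([.4968,-.1802,.045],-.64+np.pi/2)"
```

```text
clock: 24.95
tcp_pos: [0.4999, -0.1802, 0.0515]
orientation: [0.979, 2.977, -0.004]
contact_force: [-0.0, -0.8, -3.0]
grip_width: 0.0247
gripper_force: 64.0
tcp [ 0.4999 -0.1802  0.0515] ty-heading 0.935 tilt [ 0.0064 -0.0049 -1.    ] j7 0.58 clk 24.95
shift cm [ 0.26 -0.18  0.64] tilt-fix rot xy [-0.0001  0.0081  0.    ]
turn about tool z: 0.004
```

```bash
python3 -m crank '[[[0,0,0],[0,0.004,0]],[[0,0,0],[0,0,0]],[[0,0,0.3],[0,0,0]],[[0,0,0],[0,0,0]],[[0,0,0],[0,0,0]]]'
python3 -m crank '[[[0,0,0.2],[0,0,0]],[[0,0,0],[0,0,0]],[[0,0,0],[0,0,0]]]'
python3 -c "
from h import *
go([.4968,-.1802,.045],-.64+np.pi/2)"
```

```text
clock: 25.45
tcp_pos: [0.4997, -0.1803, 0.0483]
orientation: [0.981, 2.981, -0.002]
contact_force: [0.2, 0.4, -2.5]
grip_width: 0.0247
gripper_force: 64.0
clock: 25.75
tcp_pos: [0.4998, -0.1803, 0.0463]
orientation: [0.981, 2.981, -0.002]
contact_force: [0.3, 0.7, -2.4]
grip_width: 0.0244
gripper_force: 64.0
tcp [ 0.4998 -0.1803  0.0463] ty-heading 0.935 tilt [ 0.0031 -0.0023 -1.    ] j7 0.58 clk 25.75
shift cm [ 0.25 -0.17  0.13] tilt-fix rot xy [-0.      0.0039  0.    ]
turn about tool z: 0.004
```

```bash
python3 -m crank '[[[0,0,0.1],[0,0.003,0]],[[0,0,0.1],[0,0,0]],[[0,0,0],[0,0,0]],[[0,0,0],[0,0,0]]]'
python3 -m crank '[[[0,0,0],[0,0,0]],[[0,0,0],[0,0,0]],[[0,0,0],[0,0,0]],[[0,0,0],[0,0,0]],[[0,0,0],[0,0,0]]]' 8.5
python3 -m crank '[[[0,0,-1.5],[0,0,0]],[[0,0,-4],[0,0,0]],[[0,0,-4],[0,0,0]],[[0,0,-4],[0,0,0]],[[0,0,-4],[0,0,0]]]'
python3 -m crank '[[[0,0,-3],[0,0,0]],[[0,0,0],[0,0,0]],[[0,0,0],[0,0,0]],[[0,0,0],[0,0,0]]]'
python3 - <<'E'
from red import *
c,im=red(.109); t=.4988
u=np.array([np.cos(-.64),np.sin(-.64)])*.07; print("expected handle",np.array([.4998,-.1803])+u)
red(.109,"side","sd8")
I=np.load("/tmp/sd8.npz")["im"];g=(I.min(2)>215).astype(np.uint8); g[:110]=0;g[165:]=0;g[:,:335]=0;g[:,372:]=0
n,l,s,e=cv2.connectedComponentsWithStats(g); i=1+np.argmax(s[1:,4]); print("cap",s[i],e[i])
h=cv2.cvtColor(im,cv2.COLOR_RGB2HSV); m=((h[...,0]>15)&(h[...,0]<32)&(h[...,1]>90)&(h[...,2]>150)).astype(np.uint8)
k=max(cv2.findContours(m,0,1)[0],key=cv2.contourArea); e=cv2.fitEllipse(cv2.convexHull(k)); print("mat",e,ray(c,*e[0],.004))
b=((h[...,1]<70)&(h[...,2]>150)).astype(np.uint8); p=proj(c,[.4998,-.1803,.014]); x,y=map(int,p); mm=np.zeros_like(b); mm[y-40:y+40,x-40:x+40]=b[y-40:y+40,x-40:x+40]
q=cv2.minAreaRect(max(cv2.findContours(mm,0,1)[0],key=cv2.contourArea)); print("flange",p,q,ray(c,*q[0],.014))
print(monitor.get_obs()["contact_force"],monitor.get_obs()["tcp_pos"])
E
```

```text
clock: 26.15
tcp_pos: [0.5, -0.1802, 0.0451]
orientation: [0.981, 2.983, -0.001]
contact_force: [-2.2, 1.6, 5.7]
grip_width: 0.0247
gripper_force: 65.0
clock: 26.65
tcp_pos: [0.4999, -0.1803, 0.0444]
orientation: [0.982, 2.983, -0.0]
contact_force: [-0.9, 0.1, -0.1]
grip_width: 0.085
gripper_force: 0.0
clock: 27.15
tcp_pos: [0.4995, -0.1797, 0.222]
orientation: [0.98, 2.983, -0.0]
contact_force: [0.7, -0.9, 0.6]
grip_width: 0.0849
gripper_force: 0.0
clock: 27.55
tcp_pos: [0.4988, -0.1802, 0.2486]
orientation: [-0.982, -2.984, 0.001]
contact_force: [-0.3, -0.3, 0.5]
grip_width: 0.085
gripper_force: 0.0
[313 239  22  20 351] [323.8 248.4] ((323.6428527832031, 248.5), 10.932642936706543) [ 0.5565 -0.2216  0.109 ]
expected handle [ 0.5559467  -0.22210368]
[392 267  14  12 122] [398.6 272.1] ((398.5, 272.0), 6.800835609436035) [ 0.5559 -0.2207  0.109 ]
cap [341 126  15  16 193] [348.86528497 133.11917098]
mat ((322.680419921875, 156.22164916992188), (114.07691955566406, 122.57778930664062), 81.2761459350586) [ 0.49183931 -0.17502525  0.004     ]
flange (np.float64(323.0562733793224), np.float64(164.9552965828945)) ((322.5, 174.0), (58.0, 39.0), 90.0) [ 0.50908373 -0.18802745  0.014     ]
[ 0.10845822 -0.34412988  0.37181357] [ 0.49887891 -0.1800475   0.2483136 ]
```

The handle is where a standing crank should have it in both views, the tower cap is at the same image height, and the arm is clear. Handing in.

```bash
python3 -c "
from bench import r
print(r.hand_in())"
```

```text
the job is handed in; nothing more can be done
None
```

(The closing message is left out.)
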